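Steel cans in order of height beside the pump

ROBOT

A 6-joint arm with a two-finger parallel gripper is mounted at the origin on the work surface. World frame = base frame: x ahead of the robot, y to its left, z up, the work surface at z = 0. Lengths are in m, angles in degrees, forces in N, time in s.
With the tool pointing down it reaches from about 0.3 to 0.75 m from the base axis. Payload 8.5 kg.
Tool frame: the origin (TCP) lies on the centre line of the jaws, within the pads' length; the fingertips stand 11 mm ahead of it and the grasp point (between the pads) lies 8 mm behind it; x points along the fingers, y is the direction in which the jaws open and shut, and the axes are right-handed (so a half turn about x gives the same grasp; the last joint's range is limited). The gripper opens to 85 mm and grips with 20 to 120 N. Pads are 22 mm wide; open, the fingers measure 114 mm over their backs; the gripper's body (76 mm by 85 mm) begins 54 mm behind the grasp point. The pads swing forward as they close: fully open they stand 13 mm farther back than shut.
Start: joints at [60.029, 21.807, 74.336, -0, 83.858, -12.336], TCP at [0.167, 0.524, 0.242] pointing down, gripper open.
Joint ranges: [-178.18, 178.18], [-50.72, 133.34], [12.68, 142.11], [-81.47, 261.47], [9.98, 163.14], [-165.26, 165.26]. Speed limits (degrees/s): [136.94, 136.94, 180, 180, 180, 180].

INTERFACE

Orientations are given as a 3x3 rotation matrix whose columns are the frame's x, y, z axes.
In Python, from rig import env gives the robot as it stands.
- The arm moves only by the tool carry_out, never from a script. Its argument "motion" is a list that holds one entry, the list of rows, each a list of 7 numbers: the shift along the tool's x, y, z in cm, then the turn, a rotation vector about the tool's x, y, z in rad, then the finger opening in cm, from 0 to 8.54. A call has 1 to 5 rows; each row is the pose to reach, as a shift and turn from the pose commanded when the call began, along the tool's axes at that moment; what a row does not reach only later rows make up. A row lasts 1/12 s, in which the tool goes at most 41.7 mm and 7.16 degrees, less where a joint would pass 70% of its speed; a pose out of reach is approached as far as the arm can. A call with a gripper value outside its range is refused whole. The fingers move at their own pace and stop on an object; "grip_force" is the grip in N (left out, the last holds). Time passes only in rows, so rows that repeat a pose let the fingers close. It gives the time, the measured TCP pose, the force and the opening at its end, in the units of the state.
- env.observe(): the state, without advancing time (a new reading comes with each control period).
- env.get_image(name): name is "scene" or "top"; returns a dict with "image" (384x512x3 uint8, red, green, blue), "fov_y" (degrees; the focal length in pixels is half the picture's height over the tangent of half this angle, whatever the lens; pixels are square), "cx", "cy" (the principal point, pixels), "k1" (the pictures are not rectified: a ray, as slopes to the right and down, at radius r is drawn at 1 + k1 r^2 times it, then the intrinsics apply), "R" (3x3) and "t" (3): a world point X has camera coordinates R X + t. Camera axes: x right, y down, z forward; pixel columns grow to the right and rows downward; lengths in m; the calibration is good to about 2 mm. A picture is of the moment at which its call begins. There is no depth.
- env.close_job(): hands the job in, once; it reports no verdict.
The state is a dict: "time_s": time; "q": joint angles; "qvel": joint speeds; "joint_efforts": joint torques, N m; "position": TCP position; "tool_rot": TCP orientation; "ft_force": force on the tool from outside, world axes, zero at the start; "wrist_torque": the same for the moment, N m; "grip_width": finger opening in m.
Only numpy, scipy, OpenCV 4.12 (cv2) and the standard library are available. Lean on these libraries where they do the work, as an engineer would, in place of code of your own. Each camera call takes 0.05 s, during which the arm holds its last target. There are 200 camera calls.

TASK

Tidy the shelf: stand the four steel cans on the four cork pads, one can to a pad and each centred on it, in order of height, with the tallest on the pad at the end where the bicycle pump stands and the shortest at the other end. Keep the cans upright throughout, leave the mallet head where it lies, and let go of everything at the end.

Things in the scene. Friction and masses are not known exactly. Their poses are not given: they have to be found in the camera images.
- can_45: Closed cylindrical bare-steel can, 45 mm tall, 54 mm in diameter (seam rims up to 56 mm), about 160 g (the shortest of the four, which differ in height only). Loose, standing upright on the shelf. Origin: centre of its underside; z up along the can.
- can_65: Closed cylindrical bare-steel can, 65 mm tall, 54 mm in diameter (seam rims up to 56 mm), about 230 g (the second shortest of the four, which differ in height only). Loose, standing upright on the shelf. Origin: centre of its underside; z up along the can.
- can_85: Closed cylindrical bare-steel can, 85 mm tall, 54 mm in diameter (seam rims up to 56 mm), about 300 g (the second tallest of the four, which differ in height only). Loose, standing upright on the shelf. Origin: centre of its underside; z up along the can.
- can_105: Closed cylindrical bare-steel can, 105 mm tall, 54 mm in diameter (seam rims up to 56 mm), about 370 g (the tallest of the four, which differ in height only). Loose, standing upright on the shelf. Origin: centre of its underside; z up along the can.
- pad_1: Round cork pad, 72 mm in diameter, fixed on a thin dark wooden runner board (90 x 400 mm, 6 mm thick) on the far side of the cans; first pad from the left (+y) end of the row. Pads are 90 to 110 mm apart centre to centre, all alike. Origin: centre of its top face, 10 mm above the shelf; z up, y along the row towards the left (+y) end, x across the row.
- pad_2: Round cork pad, 72 mm in diameter, fixed on a thin dark wooden runner board (90 x 400 mm, 6 mm thick) on the far side of the cans; second pad from the left (+y) end. Pads are 90 to 110 mm apart centre to centre, all alike. Origin: centre of its top face, 10 mm above the shelf; z up, y along the row towards the left (+y) end, x across the row.
- pad_3: Round cork pad, 72 mm in diameter, fixed on a thin dark wooden runner board (90 x 400 mm, 6 mm thick) on the far side of the cans; third pad from the left (+y) end. Pads are 90 to 110 mm apart centre to centre, all alike. Origin: centre of its top face, 10 mm above the shelf; z up, y along the row towards the left (+y) end, x across the row.
- pad_4: Round cork pad, 72 mm in diameter, fixed on a thin dark wooden runner board (90 x 400 mm, 6 mm thick) on the far side of the cans; last pad, at the right (-y) end of the row. Pads are 90 to 110 mm apart centre to centre, all alike. Origin: centre of its top face, 10 mm above the shelf; z up, y along the row towards the left (+y) end, x across the row.
- pump: Bicycle pump standing upright in a spring clip, fixed at the far edge of the shelf, beyond either the left (+y) or the right (-y) end of the row of pads; 240 mm tall, barrel 32 mm in diameter, 110 mm black cross handle on top. Origin: at the shelf surface under the barrel's axis. A grey parts bin (130 x 170 mm, 132 mm tall, fixed) stands at the other end, on the far edge.
- mallet_head: Bystander: yellow hard silicone mallet head, a lying cylinder 48 mm in diameter and 85 mm long, 50 mm tall, loose on the shelf to the right (-y) of the cans. Origin: centre of its underside; y along the cylinder.

How it is judged (in metres and radians):
At the end, for the whole second after the job is handed in: All four cans stand upright (within 0.08 rad) and at rest on the pads' top faces (height within 5 mm), each centred within 12 mm on its own pad, the tallest on the end pad nearest the pump, then the second tallest, the second shortest, and the shortest on the pad farthest from the pump (((world y of pump above 0 m and horizontal distance between can_105 and pad_1 below 0.012 m and z of can_105 in the frame of pad_1 between -0.005 and 0.005 m and horizontal distance between can_85 and pad_2 below 0.012 m and z of can_85 in the frame of pad_2 between -0.005 and 0.005 m and horizontal distance between can_65 and pad_3 below 0.012 m and z of can_65 in the frame of pad_3 between -0.005 and 0.005 m and horizontal distance between can_45 and pad_4 below 0.012 m and z of can_45 in the frame of pad_4 between -0.005 and 0.005 m) or (world y of pump below 0 m and horizontal distance between can_45 and pad_1 below 0.012 m and z of can_45 in the frame of pad_1 between -0.005 and 0.005 m and horizontal distance between can_65 and pad_2 below 0.012 m and z of can_65 in the frame of pad_2 between -0.005 and 0.005 m and horizontal distance between can_85 and pad_3 below 0.012 m and z of can_85 in the frame of pad_3 between -0.005 and 0.005 m and horizontal distance between can_105 and pad_4 below 0.012 m and z of can_105 in the frame of pad_4 between -0.005 and 0.005 m)) and angle between each of can_45, can_65, can_85, can_105's own z axis and vertical below 0.08 rad and linear speed of each of can_45, can_65, can_85, can_105 below 0.02 m/s and angular speed of each of can_45, can_65, can_85, can_105 below 0.2 rad/s); the robot touches nothing.
It fails at once if a can is tipped over (more than 0.7 rad from upright) (angle between any of can_45, can_65, can_85, can_105's own z axis and vertical above 0.7 rad).
It fails at once if the mallet head is moved by more than 20 mm (distance of mallet_head from where it was at the start of the episode above 0.02 m).
It also fails if it takes over 99 s, if anything falls off the work surface, if the arm or the gripper's body presses on something with over 40 N, if the wrist force passes 120 N, or if a joint passes its speed limit or range.

## Working session

There is one attempt and no reset: what is moved stays moved. The work goes in short steps, Python scripts to look and compute and a tool call to move; the robot and the scene stay as the last step left them, time stands still between calls to the robot, and variables do not carry over. Pictures are saved under pics/ and viewed, on a budget of 14 in all, crops included, one or two more only if the job needs it, and the job is handed in when it is done.

Besides the shell and the picture viewer there is one more tool, called after "Emit:" as name(argument=value, ...) on one line, values as JSON. carry_out: Moves the arm, as the interface text tells. Its arguments: {"type":"object","properties":{"motion":{"type":"array","items":{"type":"array","items":{"type":"array","items":{"type":"number"}}}},"grip_force":{"type":"number"}},"required":["motion"]}

```bash
ls; mkdir -p pics
python3 - <<'E'
from rig import env
import cv2,numpy as np
s=env.observe();print(s)
for n in("scene","top"):
    d=env.get_image(n);cv2.imwrite(f"pics/{n}0.png",d["image"][:,:,::-1]);print({k:v for k,v in d.items() if k!="image"})
E
```

```text
pics
{'time_s': 0.0, 'q': array([ 6.00269976e+01,  2.18404799e+01,  7.43853070e+01, -1.55441949e-03,
        8.38574813e+01, -1.23385670e+01]), 'qvel': array([-0.06717774,  0.04970864,  0.02669465,  0.02515721,  0.02471898,
       -0.09767621]), 'joint_efforts': array([-5.68552514e-04, -4.48451078e+01, -2.31281930e+01, -2.16373087e-04,
        4.77290319e-03, -1.76399243e-05]), 'position': array([0.16650931, 0.52389535, 0.24171329]), 'tool_rot': array([[-7.02691486e-04,  3.02939428e-01,  9.53009553e-01],
       [-1.27241490e-03,  9.53008746e-01, -3.02940110e-01],
       [-9.99998944e-01, -1.42549699e-03, -2.84206490e-04]]), 'ft_force': array([ 0.61994768, -0.06904616, -0.09905881]), 'wrist_torque': array([ 0.02403623,  0.00467367, -0.01169266]), 'grip_width': 0.0856158672240824}
{'fov_y': 56.113749973129494, 'cx': 251.58252039524024, 'cy': 194.25879658807594, 'k1': -0.11080994215039433, 'R': array([[-0.60526276,  0.79591495, -0.01328086],
       [ 0.56070424,  0.41443269, -0.7168377 ],
       [-0.56503783, -0.4413218 , -0.69711357]]), 't': array([ 0.36574942, -0.2721921 ,  1.56016914])}
{'fov_y': 55.195870615668134, 'cx': 252.68660826694648, 'cy': 194.53429947671015, 'k1': 0.03920508049046094, 'R': array([[-0.00395985, -0.9999303 , -0.01112229],
       [-0.98024048,  0.00608109, -0.19771602],
       [ 0.19776988,  0.01011959, -0.98019624]]), 't': array([-0.01052331,  0.5922558 ,  1.0268403 ])}
```

View pics/scene0.png

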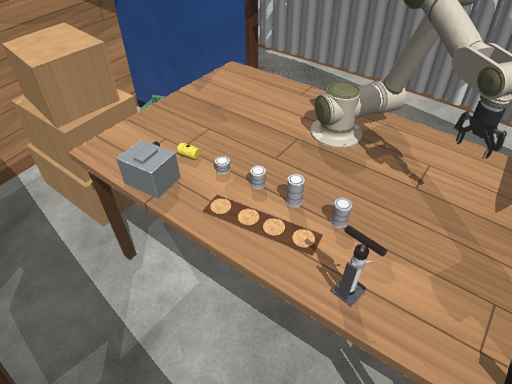

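View pics/top0.png

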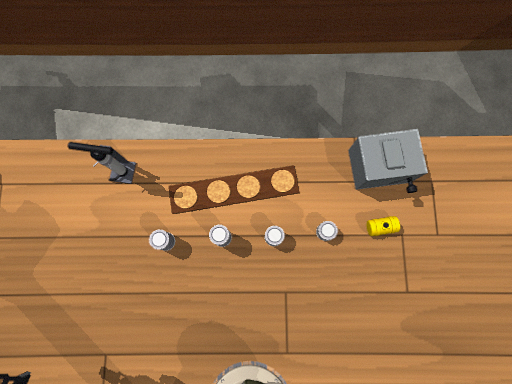

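Top view, left (+y) to right: pump at (118,165), cans at (160,240), (219,235), (275,236), (328,230), mallet at (384,226), pads at (185,197), (218,191), (248,187), (283,181), bin at (392,158). In the scene view the same cans stand at (342,205), (295,181), (258,172), (222,160). The pump is at +y, so the tallest goes on pad_1.

```bash
cat > h.py <<'E'
import numpy as np,cv2
from rig import env
def K(d):
    f=192/np.tan(np.radians(d["fov_y"])/2);return f
def ray(d,uv):
    p=(np.array(uv,float)-[d["cx"],d["cy"]])/K(d);r=np.linalg.norm(p)
    s=r
    for _ in range(30): s=r/(1+d["k1"]*s*s)
    if r>0:p=p*s/r
    R=d["R"];v=R.T@np.array([p[0],p[1],1]);return -R.T@d["t"],v/np.linalg.norm(v)
def onplane(d,uv,z):
    c,v=ray(d,uv);return c+v*(z-c[2])/v[2]
def proj(d,X):
    x=d["R"]@np.array(X)+d["t"];p=x[:2]/x[2];p=p*(1+d["k1"]*(p@p));return p*K(d)+[d["cx"],d["cy"]]
def tri(d1,u1,d2,u2):
    c1,v1=ray(d1,u1);c2,v2=ray(d2,u2)
    s=np.linalg.lstsq(np.c_[v1,-v2],c2-c1,rcond=None)[0]
    a=c1+s[0]*v1;b=c2+s[1]*v2;return (a+b)/2,np.linalg.norm(a-b)
def blobs(m,lo=30,hi=2000):
    n,l,st,c=cv2.connectedComponentsWithStats(m.astype(np.uint8)*255)
    return [(c[i].round(1),st[i][:5]) for i in range(1,n) if lo<st[i][4]<hi]
E
python3 - <<'E'
from h import *
for n in("scene","top"):
    d=env.get_image(n);im=d["image"];h=cv2.cvtColor(im,cv2.COLOR_RGB2HSV)
    pad=(h[...,0]>10)&(h[...,0]<25)&(h[...,2]>185)&(h[...,1]>60)&(h[...,1]<190)
    lid=(h[...,1]<60)&(h[...,2]>190)
    print(n)
    for k,m in(("pad",pad),("lid",lid)):
        for b in blobs(m,40): print(k,b)
a=[]
for n,(x,y,w,hh) in(("scene",(190,140,180,120)),("top",(140,160,180,95))):
    c=env.get_image(n)["image"][y:y+hh,x:x+w,::-1];a.append(cv2.resize(c,(720,int(hh*4)),interpolation=cv2.INTER_NEAREST))
cv2.imwrite("pics/s1.png",a[0]);cv2.imwrite("pics/t1.png",a[1])
E
```

```text
scene
pad (array([264.4,  90.2]), array([217,  70,  97,  40, 349], dtype=int32))
pad (array([242.6,  88.6]), array([212,  75,  76,  34, 266], dtype=int32))
pad (array([222.8,  91.2]), array([205,  85,  35,  13,  55], dtype=int32))
pad (array([188.9,  89.9]), array([180,  87,  18,   7,  41], dtype=int32))
pad (array([ 94.8, 112.3]), array([ 58,  89,  75,  44, 424], dtype=int32))
pad (array([ 29.7, 107.3]), array([ 12,  95,  41,  31, 234], dtype=int32))
pad (array([277. , 115.7]), array([229, 102,  81,  33, 532], dtype=int32))
pad (array([250.1, 116.2]), array([230, 109,  40,  16,  87], dtype=int32))
pad (array([124.9, 134.3]), array([ 99, 122,  56,  25, 704], dtype=int32))
pad (array([449.5, 150.5]), array([401, 132, 100,  39, 143], dtype=int32))
pad (array([452.8, 156.8]), array([406, 138,  96,  40, 131], dtype=int32))
pad (array([100.3, 154.1]), array([ 82, 142,  37,  28, 135], dtype=int32))
pad (array([166.8, 146.8]), array([160, 143,  16,   9,  48], dtype=int32))
pad (array([ 61.1, 167.1]), array([ 28, 144,  64,  43, 221], dtype=int32))
pad (array([456.4, 167.2]), array([410, 147,
[... 4682 characters left out ...]
, dtype=int32))
pad (array([363.6, 360.7]), array([ 285,  355,  156,   14, 1314], dtype=int32))
pad (array([147.2, 365.6]), array([ 109,  356,   74,   26, 1037], dtype=int32))
pad (array([ 43.9, 368.5]), array([  0, 358,  80,  22, 862], dtype=int32))
pad (array([ 75.4, 382.1]), array([ 62, 380,  25,   4,  58], dtype=int32))
lid (array([327.8, 228.3]), array([319, 221,  18,  15, 166], dtype=int32))
lid (array([218.4, 234.2]), array([209, 225,  20,  19, 251], dtype=int32))
lid (array([274.3, 234.6]), array([265, 226,  19,  19, 230], dtype=int32))
lid (array([158.3, 238.9]), array([149, 230,  20,  19, 247], dtype=int32))
lid (array([247.3, 375.2]), array([218, 366,  59,  18, 652], dtype=int32))
```

View pics/s1.png

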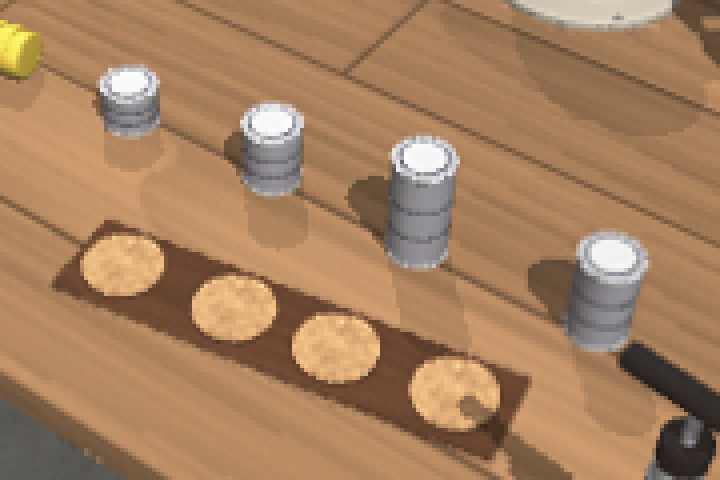

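View pics/t1.png

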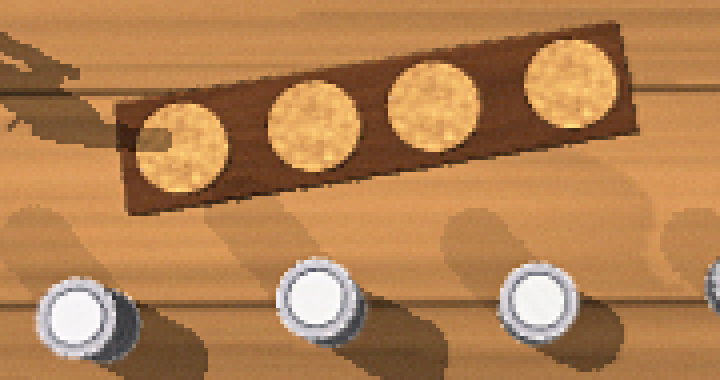

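Crops: the pads are clean circles, and a shadow falls on part of pad_1. The lids have bright inner panels. In the crops the heights look like 85, 105, 65, 45 going from left (+y) to right. Next I triangulate the lids and pads.

```bash
cat >> h.py <<'E'
def inner(d,uv,r=14,th=200):
    u,v=np.round(uv).astype(int);g=d["image"].min(axis=2).astype(float)
    c=g[v-r:v+r+1,u-r:u+r+1];n,l,st,ce=cv2.connectedComponentsWithStats((c>th).astype(np.uint8))
    i=l[r,r];return ce[i]+[u-r,v-r],st[i][4]
def padc(d,uv,r=14):
    u,v=np.round(uv).astype(int);h=cv2.cvtColor(d["image"],cv2.COLOR_RGB2HSV)[v-r:v+r+1,u-r:u+r+1]
    m=(h[...,2]>140).astype(np.uint8);n,l,st,ce=cv2.connectedComponentsWithStats(m)
    i=l[r,r];cs,_=cv2.findContours((l==i).astype(np.uint8),cv2.RETR_EXTERNAL,cv2.CHAIN_APPROX_NONE)
    hull=cv2.convexHull(max(cs,key=len));e=cv2.fitEllipse(hull);return np.array(e[0])+[u-r,v-r],e[1]
E
python3 - <<'E'
from h import *
S=env.get_image("scene");T=env.get_image("top")
tl=[(158.3,238.9),(218.4,234.2),(274.3,234.6),(327.8,228.3)];sl=[(342,202.9),(296,179),(257.7,170.2),(221.7,160.4)]
for th in (200,220):
  for a,b in zip(tl,sl):
    (p,n),(q,m)=inner(T,a,th=th),inner(S,b,th=th);X,e=tri(T,p,S,q);print("can",p.round(1),n,q.round(1),m,X.round(4),e.round(4))
tp=[(185.1,196.4),(218,191),(247.9,186.2),(282.2,180.4)];sp=[(303.1,238.1),(273.5,226.5),(248.1,216.5),(220.2,205.8)]
for a,b in zip(tp,sp):
    (p,e1),(q,e2)=padc(T,a),padc(S,b);X,e=tri(T,p,S,q)
    print("pad",p.round(1),np.round(e1,1),q.round(1),np.round(e2,1),X.round(4),e.round(4),onplane(T,p,.01)[:2].round(4),onplane(S,q,.01)[:2].round(4))
h=cv2.cvtColor(T["image"],cv2.COLOR_RGB2HSV)
for b in blobs((abs(h[...,0].astype(int)-30)<6)&(h[...,1]>200)&(h[...,2]>120)): print("mallet",b, onplane(T,b[0],.04).round(3))
print("bin/pump",onplane(T,(392,158),.13).round(3),onplane(T,(99,153),.23).round(3),onplane(T,(70,146),.23).round(3),onplane(T,(122,172),.0).round(3))
E
```

```text
can [158.3 238.8] 126 [342.8 203.4] 75 [0.4609 0.2528 0.0865] 0.0018
can [218.5 234.1] 136 [295.  179.2] 92 [0.4718 0.0811 0.1053] 0.0003
can [274.2 234.7] 127 [257.6 170.2] 92 [ 0.4722 -0.0739  0.0661] 0.0023
can [327.6 229.7] 119 [221.8 160.4] 66 [ 0.4876 -0.2306  0.0468] 0.0031
can [158.4 238.8] 125 [342.9 203.4] 68 [0.4608 0.2528 0.0865] 0.0022
can [218.5 234. ] 130 [295.7 179. ] 62 [0.4714 0.0818 0.1065] 0.0019
can [274.4 234.6] 119 [257.3 169.9] 62 [ 0.4724 -0.0746  0.0675] 0.0018
can [327.5 229.7] 116 [221.7 160.2] 44 [ 0.4877 -0.2304  0.0474] 0.0024
pad [185.  196.6] [22.3 23.5] [304.7 231.9] [24.9 31.2] [0.5912 0.1946 0.0318] 0.0063 [0.597  0.1962] [0.5727 0.1894]
pad [218. 191.] [22.3 23.2] [275.3 218.9] [25.8 33.4] [0.6062 0.0939 0.0395] 0.0056 [0.6139 0.0946] [0.5825 0.0821]
pad [248. 186.] [22.3 23.4] [248.9 208.6] [27.  33.2] [0.6215 0.0015 0.0417] 0.002 [0.6292 0.0014] [ 0.5975 -0.0165]
pad [282.3 180.4] [22.4 23.1] [219.7 197.4] [29.6 32.1] [ 0.6394 -0.1049  0.0443] 0.0046 [ 0.6463 -0.1055] [ 0.6156 -0.1319]
mallet (array([382.9, 225.6]), array([367, 217,  33,  19, 436], dtype=int32)) [ 0.501 -0.395  0.04 ]
bin/pump [ 0.679 -0.403  0.13 ] [0.667 0.374 0.23 ] [0.686 0.448 0.23 ] [0.679 0.399 0.   ]
```

Run:
```python
from h import *
from scipy.spatial.transform import Rotation as Ro
S=env.get_image("scene");T=env.get_image("top")
tp=[(185.,196.5),(218,191),(248,186.1),(282.3,180.4)];sp=[(303.1,237.9),(273.5,226.5),(248.1,216.5),(220.2,205.8)]
for p,q in zip(tp,sp):
    X,e=tri(T,p,S,q);print("pad",X.round(4),e.round(4),onplane(T,p,.01)[:2].round(4),onplane(S,q,.01)[:2].round(4))
for p,q,z in zip([(158.3,238.8),(218.5,234.1),(274.3,234.6),(327.6,229.7)],[(342.8,203.4),(295.4,179.1),(257.5,170.1),(221.8,160.3)],[.085,.105,.065,.045]):
    print("can",z,onplane(T,p,z)[:2].round(4),onplane(S,q,z)[:2].round(4))
s=env.observe();G=np.array([[0,1,0],[0,0,-1],[-1,0,0.]])
R=s["tool_rot"];print("turn",Ro.from_matrix(R.T@G).as_rotvec())
print("shift cm to above can85",R.T@(np.array([.461,.253,.2])-s["position"])*100)
```

```text
pad [0.5969 0.1971 0.0096] 0.0017 [0.5972 0.1963] [0.5967 0.198 ]
pad [0.6135 0.0953 0.0098] 0.0017 [0.6139 0.0945] [0.6133 0.0961]
pad [0.6282 0.0024 0.0101] 0.0023 [0.6289 0.0014] [0.6276 0.0034]
pad [ 0.6459 -0.1046  0.01  ] 0.0019 [ 0.6464 -0.1054] [ 0.6455 -0.1037]
can 0.085 [0.4615 0.2525] [0.4587 0.2529]
can 0.105 [0.4717 0.0811] [0.4704 0.0814]
can 0.065 [ 0.4732 -0.0752] [ 0.4701 -0.0744]
can 0.045 [ 0.4887 -0.2322] [ 0.4852 -0.231 ]
turn [1.26300336e+00 3.43516114e-05 1.10297794e-04]
shift cm to above can85 [  4.22895294 -16.91881021  36.27003705]
```

Emit:
carry_out(motion=[[[0,-1.6,3.4,0.124,0,0,8.5],[0,-3.2,6.8,0.248,0,0,8.5],[0,-4.8,10.2,0.372,0,0,8.5],[0,-6.4,13.6,0.496,0,0,8.5],[0,-8,17,0.62,0,0,8.5]]], grip_force=50)

```text
time_s: 0.92
position: [0.3053, 0.3951, 0.2425]
tool_rot: [[0.0, 0.804, 0.595], [0.0, 0.595, -0.804], [-1.0, 0.0, 0.0]]
ft_force: [0.7, 0.6, 0.7]
grip_width: 0.0848
```

```bash
cat > st.py <<'E'
from h import *
import sys
from scipy.spatial.transform import Rotation as Ro
s=env.observe();G=np.array([[0,1,0],[0,0,-1],[-1,0,0.]]);R=s["tool_rot"]
print(s["time_s"],s["position"].round(4),s["grip_width"].round(4),"F",s["ft_force"].round(1),"turn",Ro.from_matrix(R.T@G).as_rotvec().round(4))
if len(sys.argv)>3: print("shift",(R.T@(np.array(sys.argv[1:4],float)-s["position"])*100).round(2))
E
python3 st.py .46 .2527 .2
```

```text
Traceback (most recent call last):
  File "st.py", line 5, in <module>
    print(s["time_s"],s["position"].round(4),s["grip_width"].round(4),"F",s["ft_force"].round(1),"turn",Ro.from_matrix(R.T@G).as_rotvec().round(4))
                                             ^^^^^^^^^^^^^^^^^^^^^
AttributeError: 'float' object has no attribute 'round'
```

```bash
sed -i 's/s\["grip_width"\].round(4)/round(s["grip_width"],4)/' st.py; python3 st.py .46 .2527 .2
```

```text
0.9167 [0.3053 0.3951 0.2425] 0.0848 F [0.7 0.6 0.7] turn [ 6.373e-01 -1.000e-04 -3.000e-04]
shift [ 4.25  3.96 20.64]
```

Emit:
carry_out(motion=[[[0.8,0.8,4.1,0.124,0,0,8.5],[1.6,1.6,8.2,0.248,0,0,8.5],[2.5,2.4,12.3,0.372,0,0,8.5],[3.3,3.2,16.4,0.496,0,0,8.5],[4.2,4,20.4,0.62,0,0,8.5]]])

```text
time_s: 1.33
position: [0.4573, 0.2579, 0.2011]
tool_rot: [[0.001, 1.0, 0.017], [0.0, 0.017, -1.0], [-1.0, 0.001, -0.0]]
ft_force: [0.2, 0.3, 0.8]
grip_width: 0.0852
```

Emit:
carry_out(motion=[[[0,0,0,0.018,0,0,8.5],[0,0,0,0.018,0,0,8.5]]])

```text
time_s: 1.5
position: [0.457, 0.2582, 0.2005]
tool_rot: [[-0.001, 1.0, 0.001], [-0.0, 0.001, -1.0], [-1.0, -0.001, 0.0]]
ft_force: [-0.6, 1.2, 0.1]
grip_width: 0.0848
```

```bash
python3 st.py .46 .2527 .045
```

```text
1.5 [0.457  0.2582 0.2005] 0.0848 F [-0.6  1.2  0.1] turn [0.0012 0.0003 0.0013]
shift [15.55  0.32  0.54]
```

Emit:
carry_out(motion=[[[1,0.3,0.5,0,0,0,8.5],[3,0.3,0.5,0,0,0,8.5],[6,0.3,0.5,0,0,0,8.5],[8,0.3,0.5,0,0,0,8.5],[9,0.3,0.5,0,0,0,8.5]]])

```text
time_s: 1.92
position: [0.4571, 0.2554, 0.1092]
tool_rot: [[-0.003, 1.0, 0.008], [-0.001, 0.008, -1.0], [-1.0, -0.003, 0.001]]
ft_force: [-0.3, 0.5, 0.6]
grip_width: 0.085
```

```bash
python3 st.py .46 .2527 .045
python3 - <<'E'
from h import *
c=env.get_image("scene")["image"][100:250,250:450,::-1];a=cv2.resize(c,(600,450))
cv2.imwrite("pics/p5.png",a)
E
```

```text
1.9167 [0.4571 0.2554 0.1092] 0.085 F [-0.3  0.5  0.6] turn [0.0083 0.0007 0.0032]
shift [6.42 0.31 0.27]
```

View pics/p5.png

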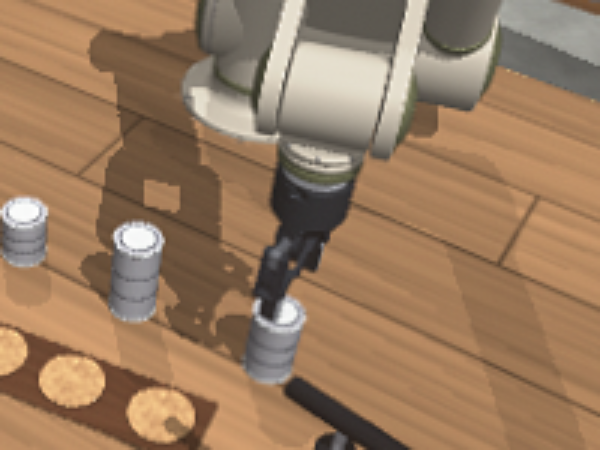

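The picture shows the open jaws straddling the 85 mm can at (275,310). I go down and close.

Emit:
carry_out(motion=[[[1.5,0.3,0.2,0,0,0,8.5],[3,0.3,0.2,0,0,0,8.5],[4.5,0.3,0.2,0,0,0,8.5],[6,0.3,0.2,0,0,0,8.5],[6.4,0.3,0.2,0,0,0,8.5]]])

```text
time_s: 2.38
position: [0.4609, 0.2533, 0.0463]
tool_rot: [[-0.002, 1.0, 0.007], [-0.0, 0.007, -1.0], [-1.0, -0.002, 0.0]]
ft_force: [-0.7, 0.9, 0.2]
grip_width: 0.0847
```

Emit:
carry_out(motion=[[[0,0,0,0,0,0,7],[0,0,0,0,0,0,6],[0,0,0,0,0,0,5],[0,0,0,0,0,0,4.5],[0,0,0,0,0,0,4.5]]])

```text
time_s: 2.8
position: [0.4622, 0.2531, 0.0485]
tool_rot: [[0.002, 1.0, 0.005], [0.001, 0.005, -1.0], [-1.0, 0.002, -0.001]]
ft_force: [-2.5, 1.2, 7.2]
grip_width: 0.0529
```

Emit:
carry_out(motion=[[[0,0,0,0,0,0,4.5],[0,0,0,0,0,0,4.5],[0,0,0,0,0,0,4.5],[0,0,0,0,0,0,4.5]]])

```text
time_s: 3.13
position: [0.4622, 0.2531, 0.0485]
tool_rot: [[0.002, 1.0, 0.005], [0.001, 0.005, -1.0], [-1.0, 0.002, -0.001]]
ft_force: [-2.3, 2.2, 7.7]
grip_width: 0.0528
```

```bash
python3 st.py .6136 .0953 .12
```

```text
3.1333 [0.4622 0.2531 0.0485] 0.0528 F [-2.3  2.2  7.7] turn [ 0.0054 -0.001  -0.0017]
shift [-7.14 15.07 15.85]
```

Emit:
carry_out(motion=[[[-1,0,0,0,0,0,4.5],[-2.5,0,0,0,0,0,4.5],[-4.5,0,0,0,0,0,4.5],[-6,0.5,0.5,0,0,0,4.5],[-7,2,2,0,0,0,4.5]]])

```text
time_s: 3.55
position: [0.4811, 0.2338, 0.1195]
tool_rot: [[0.001, 1.0, 0.008], [0.001, 0.008, -1.0], [-1.0, 0.001, -0.001]]
ft_force: [0.6, 0.8, -3.7]
grip_width: 0.0528
```

Emit:
carry_out(motion=[[[0,2,2.1,0,0,0,4.5],[0,4.5,4.7,0,0,0,4.5],[0,7,7.4,0,0,0,4.5],[0,9.5,10,0,0,0,4.5],[0,11.5,12,0,0,0,4.5]]])

```text
time_s: 3.97
position: [0.5991, 0.111, 0.1179]
tool_rot: [[0.001, 1.0, 0.004], [-0.001, 0.004, -1.0], [-1.0, 0.001, 0.001]]
ft_force: [-0.2, 0.7, -3.6]
grip_width: 0.0532
```

```bash
python3 st.py .6136 .0953 .0605
```

```text
3.9667 [0.5991 0.111  0.1179] 0.0532 F [-0.2  0.7 -3.6] turn [ 0.004   0.0005 -0.0007]
shift [5.74 1.44 1.57]
```

Emit:
carry_out(motion=[[[0,0.8,0.8,0,0,0,4.5],[0.5,1.4,1.6,0,0,0,4.5],[2,1.4,1.6,0,0,0,4.5],[3.5,1.4,1.6,0,0,0,4.5],[4.7,1.4,1.6,0,0,0,4.5]]])

```text
time_s: 4.38
position: [0.6107, 0.0979, 0.0691]
tool_rot: [[-0.002, 1.0, 0.006], [0.0, 0.006, -1.0], [-1.0, -0.002, -0.0]]
ft_force: [-0.0, -0.1, -3.8]
grip_width: 0.0529
```

Emit:
carry_out(motion=[[[0.2,0,0,0,0,0,4.5],[0.4,0,0,0,0,0,4.5],[0.6,0,0,0,0,0,4.5],[0.8,0,0,0,0,0,4.5],[0.8,0,0,0,0,0,4.5]]])

```text
time_s: 4.8
position: [0.6118, 0.0975, 0.0624]
tool_rot: [[0.0, 1.0, 0.005], [-0.0, 0.005, -1.0], [-1.0, 0.0, 0.0]]
ft_force: [-0.4, 0.5, -5.3]
grip_width: 0.0529
```

```bash
python3 st.py .6136 .0953 .0595
```

```text
4.8 [0.6118 0.0975 0.0624] 0.0529 F [-0.4  0.5 -5.3] turn [ 0.0053  0.     -0.0005]
shift [0.29 0.18 0.22]
```

Emit:
carry_out(motion=[[[0,0.2,0.2,0,0,0,4.5],[0.2,0.2,0.2,0,0,0,4.5],[0.3,0.2,0.2,0,0,0,4.5],[0.3,0.2,0.2,0,0,0,4.5]]])

```text
time_s: 5.13
position: [0.6137, 0.0953, 0.0589]
tool_rot: [[-0.0, 1.0, 0.005], [0.0, 0.005, -1.0], [-1.0, -0.0, -0.0]]
ft_force: [-0.4, -0.2, -3.5]
grip_width: 0.0528
```

```bash
python3 st.py .6136 .0953 .0585;  python3 - <<'E'
from h import *
c=env.get_image("scene")["image"][170:260,200:350,::-1];a=cv2.resize(c,(750,450))
cv2.imwrite("pics/p6.png",a)
E
```

```text
5.1333 [0.6137 0.0953 0.0589] 0.0528 F [-0.4 -0.2 -3.5] turn [ 0.0049 -0.      0.0004]
shift [ 0.04 -0.01  0.  ]
```

View pics/p6.png

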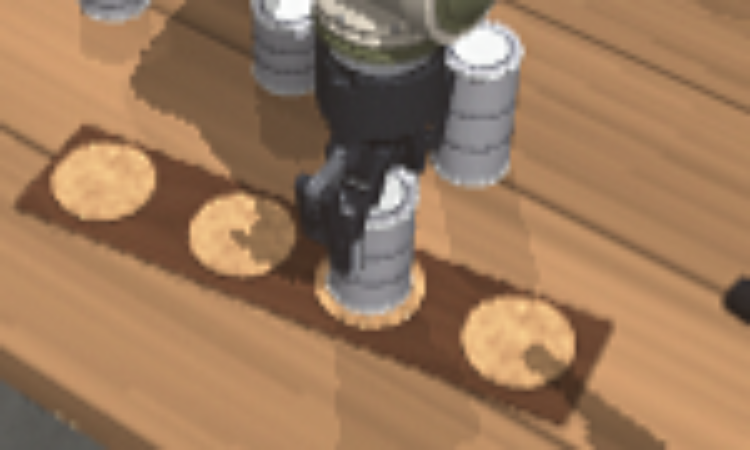

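The can is over pad_2 (centre about (370,290) in the crop), well centred. I lower it until it touches.

Emit:
carry_out(motion=[[[0.1,0,0,0,0,0,4.5],[0.15,0,0,0,0,0,4.5],[0.15,0,0,0,0,0,4.5]]])

```text
time_s: 5.43
position: [0.6139, 0.0954, 0.0586]
tool_rot: [[0.001, 1.0, 0.005], [-0.0, 0.005, -1.0], [-1.0, 0.001, 0.0]]
ft_force: [-2.7, -0.1, 4.3]
grip_width: 0.0533
```

Emit:
carry_out(motion=[[[0,0,0,0,0,0,5.4],[0,0,0,0,0,0,6],[0,0,0,0,0,0,7.5],[0,0,0,0,0,0,8.5],[0,0,0,0,0,0,8.5]]])

```text
time_s: 5.85
position: [0.614, 0.0954, 0.0577]
tool_rot: [[0.0, 1.0, 0.005], [-0.0, 0.005, -1.0], [-1.0, 0.0, 0.0]]
ft_force: [0.1, 0.3, -0.4]
grip_width: 0.0854
```

Emit:
carry_out(motion=[[[-1.5,0,0,0,0,0,8.5],[-4,0,0,0,0,0,8.5],[-7,0,0,0,0,0,8.5],[-9.5,0,0,0,0,0,8.5],[-10.5,-1,0,0,0,0,8.5]]])

```text
time_s: 6.27
position: [0.6059, 0.0952, 0.1663]
tool_rot: [[0.007, 1.0, 0.005], [-0.0, 0.005, -1.0], [-1.0, 0.007, 0.0]]
ft_force: [-0.3, 0.4, 0.2]
grip_width: 0.085
```

Emit:
carry_out(motion=[[[0,-2.5,0.2,0,0,0,8.5],[0,-6,0.6,0,0,0,8.5],[0,-9.5,1,0,0,0,8.5],[0,-12.5,1.4,0,0,0,8.5],[0,-13.2,1.4,0,0,0,8.5]]])

```text
time_s: 6.68
position: [0.4679, 0.0806, 0.1627]
tool_rot: [[-0.002, 1.0, 0.005], [0.0, 0.005, -1.0], [-1.0, -0.002, -0.0]]
ft_force: [1.2, 1.2, -0.3]
grip_width: 0.0854
```

```bash
python3 st.py .471 .0812 .062
cat > chk.py <<'E'
from h import *
import sys
# lid of a can of height h placed at world x,y: measured centre in top view at plane z
T=env.get_image("top");S=env.get_image("scene")
for a in sys.argv[1:]:
    x,y,z=map(float,a.split(","))
    for n,d in(("T",T),("S",S)):
        c,k=inner(d,proj(d,(x,y,z)),th=200);print(a,n,onplane(d,c,z)[:2].round(4),k)
E
python3 chk.py .6136,.0953,.095 .471,.0812,.105
```

```text
6.6833 [0.4679 0.0806 0.1627] 0.0854 F [ 1.2  1.2 -0.3] turn [ 0.0051 -0.      0.0024]
shift [10.07  0.33 -0.06]
.6136,.0953,.095 T [0.6148 0.0945] 125
.6136,.0953,.095 S [0.6137 0.0955] 138
.471,.0812,.105 T [0.472  0.0825] 841
.471,.0812,.105 S [0.4707 0.0829] 109
```

can_85 stands within about 1 mm of pad_2's centre. Next is can_105.

Emit:
carry_out(motion=[[[2,0.3,0,0,0,0,8.5],[4.5,0.3,0,0,0,0,8.5],[7,0.3,0,0,0,0,8.5],[9,0.3,0,0,0,0,8.5],[10,0.3,0,0,0,0,8.5]]])

```text
time_s: 7.2
position: [0.4757, 0.0807, 0.0602]
tool_rot: [[-0.002, 1.0, 0.005], [0.0, 0.005, -1.0], [-1.0, -0.002, -0.0]]
ft_force: [-0.2, -0.5, -0.1]
grip_width: 0.0849
```

Emit:
carry_out(motion=[[[0,0,0,0,0,0,7],[0,0,0,0,0,0,6],[0,0,0,0,0,0,5],[0,0,0,0,0,0,4.5],[0,0,0,0,0,0,4.5]]])

```text
time_s: 7.62
position: [0.4756, 0.0806, 0.0632]
tool_rot: [[0.002, 1.0, 0.005], [-0.0, 0.005, -1.0], [-1.0, 0.002, 0.0]]
ft_force: [0.6, 0.8, -1.4]
grip_width: 0.0532
```

Emit:
carry_out(motion=[[[0,0,0,0,0,0,4.5],[0,0,0,0,0,0,4.5],[0,0,0,0,0,0,4.5]]])

```text
time_s: 7.87
position: [0.4755, 0.0806, 0.0632]
tool_rot: [[0.002, 1.0, 0.005], [-0.0, 0.005, -1.0], [-1.0, 0.002, 0.0]]
ft_force: [1.1, -0.1, 1.5]
grip_width: 0.0533
```

Emit:
carry_out(motion=[[[-1,0,0,0,0,0,4.5],[-2.5,0,0,0,0,0,4.5],[-4.5,0,0,0,0,0,4.5],[-6,0,-1,0,0,0,4.5],[-7,0,-3,0,0,0,4.5]]])

```text
time_s: 8.28
position: [0.475, 0.1098, 0.1339]
tool_rot: [[0.001, 1.0, 0.003], [-0.001, 0.003, -1.0], [-1.0, 0.001, 0.001]]
ft_force: [2.1, 0.4, -3.1]
grip_width: 0.053
```

```bash
python3 st.py .597 .197 .13
```

```text
8.2833 [0.475  0.1098 0.1339] 0.053 F [ 2.1  0.4 -3.1] turn [ 0.0028  0.0005 -0.0008]
shift [ 0.39 12.23 -8.69]
```

Emit:
carry_out(motion=[[[0,0.5,-2.5,0,0,0,4.5],[0,2.5,-5.5,0,0,0,4.5],[0,5.5,-7.5,0,0,0,4.5],[0,8.5,-8.5,0,0,0,4.5],[0,11,-8.6,0,0,0,4.5]]])

```text
time_s: 8.7
position: [0.5851, 0.1995, 0.1321]
tool_rot: [[-0.001, 1.0, 0.008], [0.0, 0.008, -1.0], [-1.0, -0.001, -0.0]]
ft_force: [-0.7, -0.9, -2.3]
grip_width: 0.0531
```

Emit:
carry_out(motion=[[[1,0.8,0,0,0,0,4.5],[2.5,1.2,0,0,0,0,4.5],[4,1.2,0,0,0,0,4.5],[5,1.2,0,0,0,0,4.5],[5.3,1.2,0,0,0,0,4.5]]])

```text
time_s: 9.12
position: [0.5948, 0.1969, 0.0772]
tool_rot: [[-0.005, 1.0, 0.005], [-0.001, 0.005, -1.0], [-1.0, -0.005, 0.001]]
ft_force: [-0.3, 0.3, -3.8]
grip_width: 0.0532
```

```bash
python3 st.py .597 .196 .0732
```

```text
9.1167 [0.5948 0.1969 0.0772] 0.0532 F [-0.3  0.3 -3.8] turn [0.0048 0.0007 0.0048]
shift [0.4  0.22 0.09]
```

Emit:
carry_out(motion=[[[0.1,0.2,0.1,0,0,0,4.5],[0.2,0.2,0.1,0,0,0,4.5],[0.3,0.2,0.1,0,0,0,4.5],[0.3,0.2,0.1,0,0,0,4.5],[0.3,0.2,0.1,0,0,0,4.5]]])

```text
time_s: 9.53
position: [0.5984, 0.1963, 0.0772]
tool_rot: [[0.001, 1.0, 0.005], [0.0, 0.005, -1.0], [-1.0, 0.001, -0.0]]
ft_force: [0.7, -0.2, -3.9]
grip_width: 0.0532
```

```bash
python3 st.py .597 .196 .0732
```

```text
9.5333 [0.5984 0.1963 0.0772] 0.0532 F [ 0.7 -0.2 -3.9] turn [ 0.005  -0.0001 -0.0008]
shift [ 0.4  -0.14  0.03]
```

Emit:
carry_out(motion=[[[0.1,-0.1,0,0,0,0,4.5],[0.2,-0.1,0,0,0,0,4.5],[0.3,-0.1,0,0,0,0,4.5],[0.4,-0.1,0,0,0,0,4.5],[0.4,-0.1,0,0,0,0,4.5]]])

```text
time_s: 9.95
position: [0.5973, 0.1963, 0.0732]
tool_rot: [[0.0, 1.0, 0.005], [0.0, 0.005, -1.0], [-1.0, 0.0, -0.0]]
ft_force: [-4.0, -0.3, 2.6]
grip_width: 0.0529
```

Emit:
carry_out(motion=[[[0,0,0,0,0,0,5.4],[0,0,0,0,0,0,6],[0,0,0,0,0,0,7.5],[0,0,0,0,0,0,8.5],[0,0,0,0,0,0,8.5]]])

```text
time_s: 10.37
position: [0.5975, 0.1963, 0.0727]
tool_rot: [[0.0, 1.0, 0.005], [0.0, 0.005, -1.0], [-1.0, 0.0, -0.0]]
ft_force: [-0.4, 0.6, 0.1]
grip_width: 0.0847
```

Emit:
carry_out(motion=[[[-1.5,0,0,0,0,0,8.5],[-4,0,0,0,0,0,8.5],[-7,0,0,0,0,0,8.5],[-9,0,0,0,0,0,8.5],[-9,-2,0,0,0,0,8.5]]])

```text
time_s: 10.78
position: [0.581, 0.1961, 0.167]
tool_rot: [[0.01, 1.0, 0.004], [0.001, 0.004, -1.0], [-1.0, 0.01, -0.001]]
ft_force: [-1.1, 0.0, -0.2]
grip_width: 0.0851
```

Emit:
carry_out(motion=[[[0,-3,1,0,0,0,8.5],[0,-6,3.5,0,0,0,8.5],[0,-9,6,0,0,0,8.5],[0,-10.5,9.5,0,0,0,8.5],[0,-10.6,13.5,0,0,0,8.5]]])

```text
time_s: 11.2
position: [0.4689, 0.0608, 0.1629]
tool_rot: [[-0.001, 1.0, 0.008], [0.0, 0.008, -1.0], [-1.0, -0.001, -0.0]]
ft_force: [1.5, 0.6, 0.1]
grip_width: 0.0854
```

Emit:
carry_out(motion=[[[0,0,4,0,0,0,8.5],[0,0,8,0,0,0,8.5],[0,0,11,0,0,0,8.5],[0,0,13.5,0,0,0,8.5],[0,0,13.5,0,0,0,8.5]]])

```text
time_s: 11.62
position: [0.473, -0.0783, 0.1628]
tool_rot: [[0.001, 1.0, 0.001], [-0.001, 0.001, -1.0], [-1.0, 0.001, 0.001]]
ft_force: [0.3, 0.1, -0.4]
grip_width: 0.0851
```

```bash
python3 st.py .4717 -.0748 .03; python3 chk.py .6136,.0953,.095 .597,.197,.115
```

```text
11.6167 [ 0.473  -0.0783  0.1628] 0.0851 F [ 0.3  0.1 -0.4] turn [ 0.0009  0.0014 -0.0011]
shift [13.28 -0.15 -0.37]
.6136,.0953,.095 T [0.6145 0.0947] 119
.6136,.0953,.095 S [0.6085 0.0961] 93
.597,.197,.115 T [0.5964 0.1972] 122
.597,.197,.115 S [0.5941 0.1975] 82
```

Both placed cans check out within about 3 mm, apart from one scene-view reading that a shadow or occlusion has spoiled. Next is can_65.

Emit:
carry_out(motion=[[[2,0,-0.1,0,0,0,8.5],[5,0,-0.2,0,0,0,8.5],[8,0,-0.2,0,0,0,8.5],[10,0,-0.2,0,0,0,8.5],[10.5,0,-0.2,0,0,0,8.5]]])

```text
time_s: 12.13
position: [0.4713, -0.0706, 0.0551]
tool_rot: [[-0.005, 1.0, 0.006], [0.002, 0.006, -1.0], [-1.0, -0.005, -0.002]]
ft_force: [-0.8, 0.5, -0.0]
grip_width: 0.0851
```

```bash
python3 st.py .4717 -.0748 .03
```

```text
12.1333 [ 0.4713 -0.0706  0.0551] 0.0851 F [-0.8  0.5 -0. ] turn [ 0.0064 -0.0022  0.0047]
shift [2.51 0.05 0.42]
```

Emit:
carry_out(motion=[[[0.5,0,0.2,0,0,0,8.5],[1.5,0,0.4,0,0,0,8.5],[2.4,0,0.4,0,0,0,8.5],[2.4,0,0.4,0,0,0,8.5],[2.4,0,0.4,0,0,0,8.5]]])

```text
time_s: 12.55
position: [0.4729, -0.0762, 0.034]
tool_rot: [[0.0, 1.0, 0.005], [-0.0, 0.005, -1.0], [-1.0, 0.0, 0.0]]
ft_force: [-0.5, 0.1, 0.4]
grip_width: 0.085
```

Emit:
carry_out(motion=[[[0,0,0,0,0,0,7],[0,0,0,0,0,0,6],[0,0,0,0,0,0,5],[0,0,0,0,0,0,4.5],[0,0,0,0,0,0,4.5]]])

```text
time_s: 12.97
position: [0.473, -0.0764, 0.0344]
tool_rot: [[0.001, 1.0, 0.005], [-0.0, 0.005, -1.0], [-1.0, 0.001, 0.0]]
ft_force: [-0.8, 0.6, 5.0]
grip_width: 0.0531
```

Emit:
carry_out(motion=[[[0,0,0,0,0,0,4.5],[0,0,0,0,0,0,4.5],[0,0,0,0,0,0,4.5]]])

```text
time_s: 13.22
position: [0.4729, -0.0764, 0.0344]
tool_rot: [[0.001, 1.0, 0.005], [-0.0, 0.005, -1.0], [-1.0, 0.001, 0.0]]
ft_force: [-0.7, -0.5, 6.2]
grip_width: 0.0532
```

Emit:
carry_out(motion=[[[-1,0,0,0,0,0,4.5],[-2.5,0,0,0,0,0,4.5],[-4.5,0,0,0,0,0,4.5],[-6,1,-0.5,0,0,0,4.5],[-7,3,-1.5,0,0,0,4.5]]])

```text
time_s: 13.63
position: [0.502, -0.0616, 0.1053]
tool_rot: [[0.0, 1.0, 0.003], [-0.0, 0.003, -1.0], [-1.0, 0.0, 0.0]]
ft_force: [1.1, -1.3, -1.3]
grip_width: 0.053
```

```bash
python3 st.py .628 .0024 .1
```

```text
13.6333 [ 0.502  -0.0616  0.1053] 0.053 F [ 1.1 -1.3 -1.3] turn [ 0.0035  0.0005 -0.0002]
shift [ 0.53 12.63 -6.35]
```

Emit:
carry_out(motion=[[[0,2.5,-1.2,0,0,0,4.5],[0,5.5,-2.7,0,0,0,4.5],[0,8.5,-4.2,0,0,0,4.5],[0,11,-5.5,0,0,0,4.5],[0,12.5,-6.2,0,0,0,4.5]]])

```text
time_s: 14.05
position: [0.6292, 0.0031, 0.1035]
tool_rot: [[0.001, 1.0, 0.006], [0.0, 0.006, -1.0], [-1.0, 0.001, -0.0]]
ft_force: [-0.9, 0.1, -0.9]
grip_width: 0.0532
```

Emit:
carry_out(motion=[[[1,0,0,0,0,0,4.5],[2.5,0,0,0,0,0,4.5],[4,0,0,0,0,0,4.5],[5,0,0,0,0,0,4.5],[5.3,0,0,0,0,0,4.5]]])

```text
time_s: 14.47
position: [0.6259, 0.0013, 0.0486]
tool_rot: [[-0.004, 1.0, 0.005], [0.001, 0.005, -1.0], [-1.0, -0.004, -0.001]]
ft_force: [-0.9, 0.6, -2.2]
grip_width: 0.0529
```

Emit:
carry_out(motion=[[[0,0,0,0,0,0,4.5],[0,0,0,0,0,0,4.5]]])

```text
time_s: 14.63
position: [0.6274, 0.0012, 0.0512]
tool_rot: [[0.001, 1.0, 0.005], [-0.0, 0.005, -1.0], [-1.0, 0.001, 0.0]]
ft_force: [0.4, -0.1, -1.6]
grip_width: 0.053
```

```bash
python3 st.py .628 .001 .0444
```

```text
14.6333 [0.6274 0.0012 0.0512] 0.053 F [ 0.4 -0.1 -1.6] turn [ 0.0048  0.0002 -0.0006]
shift [0.68 0.06 0.02]
```

Emit:
carry_out(motion=[[[0.2,0,0,0,0,0,4.5],[0.4,0,0,0,0,0,4.5],[0.6,0,0,0,0,0,4.5],[0.7,0,0,0,0,0,4.5],[0.7,0,0,0,0,0,4.5]]])

```text
time_s: 15.05
position: [0.6274, 0.0014, 0.0444]
tool_rot: [[0.001, 1.0, 0.005], [-0.0, 0.005, -1.0], [-1.0, 0.001, 0.0]]
ft_force: [-1.4, 0.2, 4.0]
grip_width: 0.0532
```

Emit:
carry_out(motion=[[[0,0,0,0,0,0,5.4],[0,0,0,0,0,0,6],[0,0,0,0,0,0,7.5],[0,0,0,0,0,0,8.5],[0,0,0,0,0,0,8.5]]])

```text
time_s: 15.47
position: [0.6273, 0.0014, 0.0436]
tool_rot: [[0.0, 1.0, 0.005], [-0.0, 0.005, -1.0], [-1.0, 0.0, 0.0]]
ft_force: [-0.3, -0.1, 0.1]
grip_width: 0.0852
```

Emit:
carry_out(motion=[[[-1.5,0,0,0,0,0,8.5],[-4,0,0,0,0,0,8.5],[-7,0,0,0,0,0,8.5],[-8,-1,0.5,0,0,0,8.5],[-8,-3,2,0,0,0,8.5]]])

```text
time_s: 15.88
position: [0.5994, -0.018, 0.1266]
tool_rot: [[0.007, 1.0, 0.007], [-0.001, 0.007, -1.0], [-1.0, 0.007, 0.001]]
ft_force: [-0.6, -0.5, -0.9]
grip_width: 0.0851
```

Emit:
carry_out(motion=[[[0,-2,3,0,0,0,8.5],[0,-4,6,0,0,0,8.5],[0,-6,9.5,0,0,0,8.5],[0,-8,13,0,0,0,8.5],[0,-9.5,16,0,0,0,8.5]]])

```text
time_s: 16.3
position: [0.5016, -0.1809, 0.1238]
tool_rot: [[-0.0, 1.0, 0.005], [-0.0, 0.005, -1.0], [-1.0, -0.0, 0.0]]
ft_force: [1.1, -0.4, 0.2]
grip_width: 0.0851
```

Emit:
carry_out(motion=[[[0,-1,3,0,0,0,8.5],[0,-1.4,5,0,0,0,8.5],[0,-1.4,5.3,0,0,0,8.5],[0,-1.4,5.3,0,0,0,8.5]]])

```text
time_s: 16.63
position: [0.4893, -0.2332, 0.1236]
tool_rot: [[0.0, 1.0, 0.003], [-0.0, 0.003, -1.0], [-1.0, 0.0, 0.0]]
ft_force: [0.1, 1.2, -0.3]
grip_width: 0.0851
```

```bash
python3 st.py .487 -.2316 .022; python3 chk.py .628,.0024,.075
```

```text
16.6333 [ 0.4893 -0.2332  0.1236] 0.0851 F [ 0.1  1.2 -0.3] turn [ 0.0029  0.     -0.0002]
shift [10.16 -0.23 -0.16]
.628,.0024,.075 T [0.6284 0.0032] 108
.628,.0024,.075 S [0.625  0.0031] 69
```

can_65 is centred within about 3 mm. Next is can_45.

Emit:
carry_out(motion=[[[1.5,-0.2,-0.1,0,0,0,8.5],[4,-0.2,-0.1,0,0,0,8.5],[6.5,-0.2,-0.1,0,0,0,8.5],[8.5,-0.2,-0.1,0,0,0,8.5],[9,-0.2,-0.1,0,0,0,8.5]]])

```text
time_s: 17.15
position: [0.4867, -0.229, 0.031]
tool_rot: [[-0.004, 1.0, 0.007], [0.003, 0.007, -1.0], [-1.0, -0.004, -0.003]]
ft_force: [-0.2, 0.3, -0.4]
grip_width: 0.0847
```

Emit:
carry_out(motion=[[[0.4,0,0,0,0,0,8.5],[0.8,0,0,0,0,0,8.5],[0.8,0,0,0,0,0,8.5]]])

```text
time_s: 17.4
position: [0.4878, -0.231, 0.026]
tool_rot: [[0.001, 1.0, 0.006], [-0.0, 0.006, -1.0], [-1.0, 0.001, 0.0]]
ft_force: [-0.9, -0.4, 1.1]
grip_width: 0.085
```

```bash
python3 st.py .487 -.2316 .024
```

```text
17.4 [ 0.4878 -0.231   0.026 ] 0.085 F [-0.9 -0.4  1.1] turn [ 0.0057  0.0005 -0.0006]
shift [ 0.2  -0.08  0.06]
```

Emit:
carry_out(motion=[[[0.1,0,0,0,0,0,7],[0.1,0,0,0,0,0,6],[0.1,0,0,0,0,0,5],[0.1,0,0,0,0,0,4.5],[0.1,0,0,0,0,0,4.5]]])

```text
time_s: 17.82
position: [0.4877, -0.2315, 0.0256]
tool_rot: [[0.001, 1.0, 0.005], [-0.001, 0.005, -1.0], [-1.0, 0.001, 0.001]]
ft_force: [-1.5, 1.0, 6.5]
grip_width: 0.0522
```

Emit:
carry_out(motion=[[[0,0,0,0,0,0,4.5],[0,0,0,0,0,0,4.5],[0,0,0,0,0,0,4.5]]])

```text
time_s: 18.07
position: [0.4877, -0.2315, 0.0256]
tool_rot: [[0.001, 1.0, 0.005], [-0.001, 0.005, -1.0], [-1.0, 0.001, 0.001]]
ft_force: [-1.6, 0.5, 5.7]
grip_width: 0.0526
```

Emit:
carry_out(motion=[[[-1,0,0,0,0,0,4.5],[-2.5,0,0,0,0,0,4.5],[-4.5,0,0,0,0,0,4.5],[-6,1,-0.5,0,0,0,4.5],[-7,3,-2,0,0,0,4.5]]])

```text
time_s: 18.48
position: [0.5169, -0.2126, 0.097]
tool_rot: [[0.001, 1.0, 0.002], [-0.002, 0.002, -1.0], [-1.0, 0.001, 0.002]]
ft_force: [1.0, -1.0, -1.4]
grip_width: 0.0529
```

```bash
python3 st.py .646 -.1046 .09
```

```text
18.4833 [ 0.5169 -0.2126  0.097 ] 0.0529 F [ 1.  -1.  -1.4] turn [ 0.0022  0.0015 -0.001 ]
shift [  0.69  12.93 -10.77]
```

Emit:
carry_out(motion=[[[0,2.5,-2.1,0,0,0,4.5],[0,5.5,-4.6,0,0,0,4.5],[0,8.5,-7.1,0,0,0,4.5],[0,11.2,-9.3,0,0,0,4.5],[0,12.8,-10.7,0,0,0,4.5]]])

```text
time_s: 18.9
position: [0.6468, -0.1008, 0.0952]
tool_rot: [[0.001, 1.0, 0.007], [0.0, 0.007, -1.0], [-1.0, 0.001, -0.0]]
ft_force: [-0.1, 0.3, -1.6]
grip_width: 0.0525
```

Emit:
carry_out(motion=[[[1,0,0,0,0,0,4.5],[2.5,0,0,0,0,0,4.5],[4,0,0,0,0,0,4.5],[5,0,0,0,0,0,4.5],[5.3,0,0,0,0,0,4.5]]])

```text
time_s: 19.32
position: [0.6435, -0.1037, 0.0399]
tool_rot: [[-0.003, 1.0, 0.004], [0.001, 0.004, -1.0], [-1.0, -0.003, -0.001]]
ft_force: [-0.2, 1.1, -2.4]
grip_width: 0.0528
```

Emit:
carry_out(motion=[[[0,0,0,0,0,0,4.5],[0,0,0,0,0,0,4.5]]])

```text
time_s: 19.48
position: [0.6449, -0.1039, 0.0423]
tool_rot: [[0.001, 1.0, 0.005], [-0.0, 0.005, -1.0], [-1.0, 0.001, 0.0]]
ft_force: [-0.2, -0.6, -0.6]
grip_width: 0.0527
```

```bash
python3 st.py .646 -.1046 .0356
```

```text
19.4833 [ 0.6449 -0.1039  0.0423] 0.0527 F [-0.2 -0.6 -0.6] turn [ 0.0046  0.0003 -0.0007]
shift [0.67 0.11 0.07]
```

Emit:
carry_out(motion=[[[0.2,0.1,0.1,0,0,0,4.5],[0.4,0.1,0.1,0,0,0,4.5],[0.6,0.1,0.1,0,0,0,4.5],[0.7,0.1,0.1,0,0,0,4.5],[0.7,0.1,0.1,0,0,0,4.5]]])

```text
time_s: 19.9
position: [0.646, -0.1046, 0.0356]
tool_rot: [[0.001, 1.0, 0.005], [-0.001, 0.005, -1.0], [-1.0, 0.001, 0.001]]
ft_force: [-2.0, -0.1, 4.5]
grip_width: 0.0526
```

Contact. I release, rise and back away toward the base.

Emit:
carry_out(motion=[[[0,0,0,0,0,0,5.4],[0,0,0,0,0,0,6],[0,0,0,0,0,0,7.5],[0,0,0,0,0,0,8.5],[0,0,0,0,0,0,8.5]]])

```text
time_s: 20.32
position: [0.6459, -0.1045, 0.0346]
tool_rot: [[0.0, 1.0, 0.005], [-0.0, 0.005, -1.0], [-1.0, 0.0, 0.0]]
ft_force: [1.2, -0.5, 0.3]
grip_width: 0.0852
```

Emit:
carry_out(motion=[[[-1.5,0,0,0,0,0,8.5],[-4,0,0,0,0,0,8.5],[-7,0,0,0,0,0,8.5],[-10,0,0,0,0,0,8.5],[-13,-1,0,0,0,0,8.5]]])

```text
time_s: 20.73
position: [0.6364, -0.1045, 0.1658]
tool_rot: [[0.001, 1.0, 0.005], [-0.0, 0.005, -1.0], [-1.0, 0.001, 0.0]]
ft_force: [-0.2, -0.8, -0.2]
grip_width: 0.0848
```

Emit:
carry_out(motion=[[[0,-3,1,0,0,0,8.5],[0,-6,2.5,0,0,0,8.5],[0,-9,4,0,0,0,8.5],[0,-12.5,5,0,0,0,8.5],[0,-16,6,0,0,0,8.5]]])

```text
time_s: 21.15
position: [0.4746, -0.1656, 0.1646]
tool_rot: [[0.0, 1.0, 0.005], [-0.0, 0.005, -1.0], [-1.0, 0.0, 0.0]]
ft_force: [0.5, -1.1, 0.6]
grip_width: 0.0847
```

Emit:
carry_out(motion=[[[0,-3,3,0,0,0,8.5],[0,-6,6,0,0,0,8.5],[0,-9,8,0,0,0,8.5],[0,-9,8,0,0,0,8.5],[0,-9,8,0,0,0,8.5]]])

```text
time_s: 21.57
position: [0.3855, -0.2468, 0.1649]
tool_rot: [[0.0, 1.0, 0.001], [-0.0, 0.001, -1.0], [-1.0, 0.0, 0.0]]
ft_force: [0.9, 0.4, 0.3]
grip_width: 0.0851
```

```bash
python3 st.py; python3 chk.py .597,.197,.115 .6136,.0953,.095 .628,.0024,.075 .646,-.1046,.055
python3 - <<'E'
from h import *
T=env.get_image("top");S=env.get_image("scene")
h=cv2.cvtColor(T["image"],cv2.COLOR_RGB2HSV)
for b in blobs((abs(h[...,0].astype(int)-30)<6)&(h[...,1]>200)&(h[...,2]>120)): print("mallet",b)
a=cv2.resize(S["image"][140:265,180:340,::-1],(640,500));b=cv2.resize(T["image"][150:260,140:420,::-1],(784,308))
cv2.imwrite("pics/e1.png",a);cv2.imwrite("pics/e2.png",b)
E
```

```text
21.5667 [ 0.3855 -0.2468  0.1649] 0.0851 F [0.9 0.4 0.3] turn [ 0.0014  0.0002 -0.0003]
.597,.197,.115 T [0.5964 0.1972] 122
.597,.197,.115 S [0.5939 0.1976] 83
.6136,.0953,.095 T [0.6146 0.0947] 117
.6136,.0953,.095 S [0.6115 0.0947] 77
.628,.0024,.075 T [0.6284 0.0032] 108
.628,.0024,.075 S [0.625  0.0031] 69
.646,-.1046,.055 T [ 0.6471 -0.1053] 112
.646,-.1046,.055 S [ 0.6447 -0.1037] 116
mallet (array([385. , 224.8]), array([367, 217,  33,  18, 370], dtype=int32))
```

View pics/e1.png

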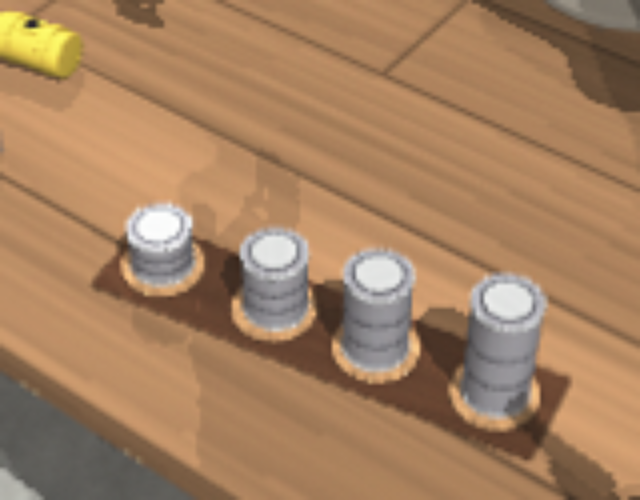

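View pics/e2.png

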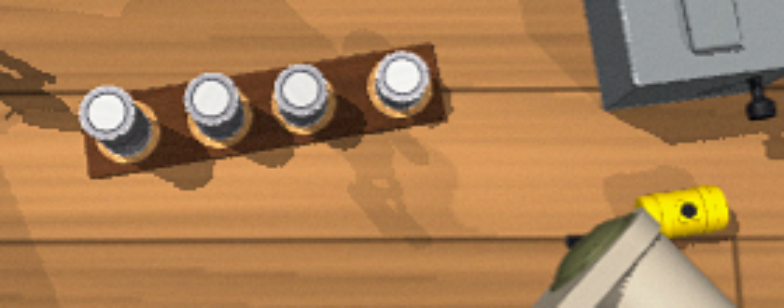

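The scene crop shows all four cans upright and centred on their pads, heights rising left to right toward the pump, with lids at (160,225), (274,252), (378,275) and (507,300). The top crop agrees. The arm hides a corner of the mallet head, but its bounding box still starts at the same place.

```bash
python3 -c "
from rig import env
print(env.close_job())"
```

```text
the job is handed in; nothing more can be done
None
```

All four cans are on the pads in height order, and I handed the job in at about 22 s. No verdict came back. The pump stands at the +y end, so can_105 is on pad_1, can_85 on pad_2, can_65 on pad_3 and can_45 on pad_4.

- **Centring:** in the last images each lid was within about 1–3 mm of its pad's centre. The two views differ by 2–3 mm in x, inside the 12 mm limit.
- **Standing:** each can was set down until the force reading showed contact, and all look upright. I did not measure tilt.
- **Failed check:** one earlier scene-view reading of can_85 was about 5 mm off in x, probably from shadow or occlusion. The last check put it within about 2 mm.
- **Mallet head:** the mask's left and top edges and width were the same pixels as at the start. The centroid shifted about 2 pixels because the arm hid one corner.
- **Gripper:** it was open and clear of everything, with about 0 N on the wrist.

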